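# Slip the drip tray into the grill through its narrow slot

## Robot

A 6-joint arm with a two-finger parallel gripper is mounted at the origin on the work surface. World frame = base frame: x ahead of the robot, y to its left, z up, the work surface at z = 0. Lengths are in m, angles in rad, forces in N, time in s.
With the tool pointing down it reaches from about 0.3 to 1 m from the base axis. Payload 5.1 kg.
Tool frame: the origin (TCP) lies midway between the tips of the shut fingers; the grasp point (between the pads) lies 19 mm behind it; z points along the fingers, y is the direction in which the jaws open and shut (so a half turn about z gives the same grasp; the last joint's range is limited). The gripper opens to 95 mm and grips with 3 to 60 N. Pads are 20 mm wide; open, the fingers measure 119 mm over their backs; the gripper's body (75 mm by 180 mm) begins 59 mm behind the grasp point.
Start: joints at [1.152, 0.124, 1.65, -0, 1.367, -0.083], TCP at [0.214, 0.614, 0.215] pointing down, gripper open.
Joint ranges: [-2.61, 2.61], [-1.02, 2.33], [0.03, 2.71], [-1.35, 4.49], [0.32, 2.68], [-2.91, 2.91]. Speed limits (rad/s): [2.57, 2.57, 3.14, 3.14, 3.14, 3.14].

## Interface

Orientations are given as a rotation vector (axis times angle).
In Python, from rig import observe, cams, workorder gives the robot as it stands.
- The arm moves only by the tool apply_moves, never from a script. Its argument "series" is a list of rows, each a list of 5 numbers: the closure in counts, from 0 (fully open) to 255 (shut), then the shift along the tool's x, y, z in cm, then the turn about the tool's z in degrees. A call has 1 to 8 rows; each row is the pose to reach, as a shift and turn from the pose commanded when the call began, along the tool's axes at that moment; what a row does not reach only later rows make up. A row lasts 1/10 s, in which the tool goes at most 50 mm and 8.59 degrees, less where a joint would pass 70% of its speed; a pose out of reach is approached as far as the arm can. A call with a gripper value outside its range is refused whole. The fingers move at their own pace and stop on an object; "force" is the grip in N (left out, the last holds). Time passes only in rows, so rows that repeat a pose let the fingers close. It gives the time, the measured TCP pose, the force and the opening at its end, in the units of the state.
- observe(): the state, without advancing time (a new reading comes with each control period).
- cams.camera(name): name is "side" or "top" or "wrist"; returns a dict with "image" (384x512x3 uint8, red, green, blue), "depth" (384x512 float32, m along the optical axis (not along the pixel's ray), 0 where there is no reading), "fx", "fy", "cx", "cy" (pixels), "k1" (the pictures are not rectified: a ray, as slopes to the right and down, at radius r is drawn at 1 + k1 r^2 times it, then the intrinsics apply), "R" (3x3) and "t" (3): a world point X has camera coordinates R X + t. Camera axes: x right, y down, z forward; pixel columns grow to the right and rows downward; lengths in m; the calibration is good to about 2 mm. A picture is of the moment at which its call begins.
- workorder.hand_in(): hands the job in, once; it reports no verdict.
The state is a dict: "clock": time; "joints": joint angles; "qd": joint speeds; "tau": joint torques, N m; "position": TCP position; "orientation": TCP orientation; "ft_force": force on the tool from outside, world axes, zero at the start; "wrist_torque": the same for the moment, N m; "finger_gap": finger opening in m.
Only numpy, scipy, OpenCV 4.12 (cv2) and the standard library are available. Lean on these libraries where they do the work, as an engineer would, in place of code of your own. Each camera call takes 0.05 s, during which the arm holds its last target. There are 200 camera calls.

## Task

Slide the grill's cover open, take the drip tray by its orange grip and tilt it so that its far-from-grip edge goes in first through the narrow slot, under the front top plate, then right it inside. It must lie flat and square on the grill's floor, pushed fully home towards the robot against the inside of the front wall; lower it, do not drop it. Then let go, slide the cover fully shut over it, and leave the salt bottle, the tin and the bowl where they stand.

Things in the scene. Friction and masses are not known exactly. Their poses are not given: they have to be found in the camera images.
- grill: Long red grill box fixed to the table, 175 (x) x 380 (y) x 75 mm high; origin: centre of its underside; x points away from the robot. The half y > 0 is the tray bay: inside x -83.5 to 83.5, y 4 to 186 mm, floor's upper face 4 mm above the table, top plates 6 mm thick (undersides at 69 mm). The half y < 0 is closed by a fixed mesh under the open cover. Guide strips on top are for the look.
- slot (a point): Centre of the slot, the bay's only opening, at the top of the top plates (75 mm above the table), at x 14, y 90 mm in the grill's frame, whose axes it shares. The slot is 85 mm in x by 160 mm in y; the front top plate overhangs the bay floor by 55 mm on the robot's side, the rear one by 27 mm.
- bay_floor (a point): On the bay's floor (4 mm above the table) at the inside face of the front wall (robot's side), at x -83.5, y 90 mm in the grill's frame, whose axes it shares. The tray is home when its leading edge is at x = 0, z = 0 here; its place along y is free within the bay.
- cover (a joint): Position in m of the sliding aluminium cover (110 x 172 x 3 mm, on top of the plates): 0 = shut over the slot, 0.175 = fully open, moved 175 mm along the grill's -y. It starts 0 to 50 mm open, stays where it is left and needs about 2 N to slide. It shuts only over a tray that lies low.
- cover_grip (a point): On the axis of the cover's wooden upright grip, 110 mm above the table; axes as the grill's. The grip is a block 44 mm (x) by 16 mm (y), from 80 to 125 mm above the table, at the cover's centre (over the slot's centre when shut); pinch it across its 16 mm from above.
- tray: Loose steel drip tray, 120 x 120 mm, 10 mm high at its rim, about 220 g, flat on the table left of the grill, x away from the robot, give or take 0.4 rad. Origin: centre of its underside. An upright orange grip, 24 mm (x) by 16 mm (y), 3 to 60 mm above the underside, stands at x = 45 mm, y = 0. It passes the slot tilted about 40 to 45 degrees, leading edge low, gripper leaning back to the robot.
- tray_lead (a point): Middle of the tray's leading edge (the edge away from the grip), on the underside: x = -60 mm in the tray's frame; axes as the tray's.
- tray_grip (a point): On the axis of the tray's orange grip, 45 mm above the underside, x = 45 mm; axes as the tray's.
- salt: White salt bottle with blue cap, radius 24 mm, 120 mm high; origin at the centre of its underside. Leave it alone.
- tin: Blue tin can, radius 32 mm, 100 mm high; origin at the centre of its underside. Leave it alone.
- bowl: White china bowl, rim radius 50 mm, 45 mm high; origin at the centre of its underside. Leave it alone.
Mind the look-alikes: they are no part of the job. Leave any purple look-alike of the tray alone.

How it is judged:
On the way, in this order (a step that is already met when the one before it is completed fails the run):
1. the cover is slid open (at least 130 mm) (value of joint cover above 0.13 m), for 0.1 s.
2. the tray, tilted at least 17 degrees, has its leading edge inside the bay through the slot (z of tray_lead in the frame of bay_floor below 0.058 m and x of tray_lead in the frame of bay_floor between -0.005 and 0.12 m and y of tray_lead in the frame of bay_floor between -0.09 and 0.1 m and angle between tray's own z axis and vertical above 0.3 rad), for 0.05 s.
3. the tray lies flat and home in the bay, let go, the cover still open (x of tray_lead in the frame of bay_floor below 0.01 m and z of tray_lead in the frame of bay_floor below 0.008 m and angle between tray's own z axis and vertical below 0.07 rad and angle between the x axis of tray and the x axis of grill, either way round below 0.15 rad and x of tray_grip in the frame of bay_floor above 0.08 m and z of tray_grip in the frame of bay_floor below 0.055 m and contact force between the fingers and tray below 0.1 N and value of joint cover above 0.1 m), for 0.2 s.
At the end, for the whole second after the job is handed in: The tray is at rest inside the bay, flat on its floor (within 4 degrees, edge within 8 mm of the floor), square with the grill within about 8 degrees, its leading edge within 10 mm of the front wall's inside, grip upwards and farther from the robot; the cover is shut to within 12 mm (x of tray_lead in the frame of bay_floor below 0.01 m and z of tray_lead in the frame of bay_floor below 0.008 m and angle between tray's own z axis and vertical below 0.07 rad and angle between the x axis of tray and the x axis of grill, either way round below 0.15 rad and x of tray_grip in the frame of bay_floor above 0.08 m and z of tray_grip in the frame of bay_floor below 0.055 m and value of joint cover below 0.012 m and linear speed of tray below 0.02 m/s and y of tray_lead in the frame of bay_floor between -0.09 and 0.1 m); the robot touches nothing.
It fails at once if a bystander (salt bottle, tin, bowl) is moved more than 25 mm (distance of any of salt, tin, bowl from where it was at the start of the episode above 0.025 m).
It fails at once if the tray is dropped into the grill (falls faster than 0.5 m/s, out of the fingers, over the bay) (horizontal distance between tray and slot below 0.12 m and linear speed of tray above 0.5 m/s and contact force between the fingers and tray below 0.1 N).
It also fails if it takes over 61 s, if anything falls off the work surface, if the arm or the gripper's body presses on something with over 40 N, if the wrist force passes 120 N, or if a joint passes its speed limit or range.

## Working session

There is one attempt and no reset: what is moved stays moved. The work goes in short steps, Python scripts to look and compute and a tool call to move; the robot and the scene stay as the last step left them, time stands still between calls to the robot, and variables do not carry over. Pictures are saved under pics/ and viewed, about 8 in all and at most 12, crops included, and the job is handed in when it is done.

Besides the shell and the picture viewer there is one more tool, called after "Call:" as name(argument=value, ...), one argument or row to a line, values as JSON. apply_moves: Moves the arm, as the interface text tells. Its arguments: {"type":"object","properties":{"series":{"type":"array","items":{"type":"array","items":{"type":"number"}}},"force":{"type":"number"}},"required":["series"]}

```bash
ls; mkdir -p pics; cat > h.py <<'E'
import numpy as np, cv2
from scipy.spatial.transform import Rotation as Ro
from rig import observe, cams, workorder
def snap(n,f=None):
    c=cams.camera(n)
    if f: cv2.imwrite('pics/'+f,c['image'][:,:,::-1])
    return c
def cloud(c):
    "world xyz per pixel from depth"
    h,w=c['depth'].shape
    v,u=np.mgrid[:h,:w].astype(float)
    K=np.array([[c['fx'],0,c['cx']],[0,c['fy'],c['cy']],[0,0,1]])
    p=cv2.undistortPoints(np.stack([u,v],-1).reshape(-1,1,2),K,np.array([c['k1'],0,0,0,0.]))[:,0]
    d=c['depth'].reshape(-1,1)
    X=np.hstack([p*d,d])
    W=(X-c['t'])@c['R']
    W[d[:,0]==0]=np.nan
    return W.reshape(h,w,3)
E
python3 - <<'E'
from h import *
s=observe(); print({k:np.round(v,3) for k,v in s.items()}); print(Ro.from_rotvec(s['orientation']).as_matrix().round(3))
a=snap('top','top0.png'); b=snap('side','side0.png')
np.savez('/tmp/t0.npz',**a); np.savez('/tmp/s0.npz',**b)
for c in (a,b): print(c['R'].round(2),c['t'],c['fx'],c['k1'])
E
```

```text
pics
{'clock': np.float64(0.0), 'joints': array([ 1.152,  0.125,  1.652,  0.   ,  1.367, -0.083]), 'qd': array([-0.001,  0.001, -0.002, -0.002,  0.   ,  0.002]), 'tau': array([-1.0000e-03, -4.1760e+01, -3.5993e+01,  7.7000e-02,  4.9000e-02,
       -0.0000e+00]), 'position': array([0.214, 0.613, 0.213]), 'orientation': array([-5.250e-01, -3.097e+00,  3.000e-03]), 'ft_force': array([ 0.278, -0.885, -0.183]), 'wrist_torque': array([-0.055, -0.004, -0.028]), 'finger_gap': np.float64(0.095)}
[[-0.944  0.33  -0.001]
 [ 0.33   0.944 -0.002]
 [ 0.    -0.002 -1.   ]]
[[-0.01 -1.    0.01]
 [-0.99  0.01 -0.12]
 [ 0.12 -0.01 -0.99]] [0.03911674 0.46563807 1.65610209] 494.9681900702711 -0.1778806737630509
[[ 0.99 -0.16 -0.02]
 [-0.14 -0.76 -0.64]
 [ 0.09  0.64 -0.77]] [-0.42672302  0.16212915  1.41002026] 399.2236938475957 0.03394724923607759
```

View pics/top0.png

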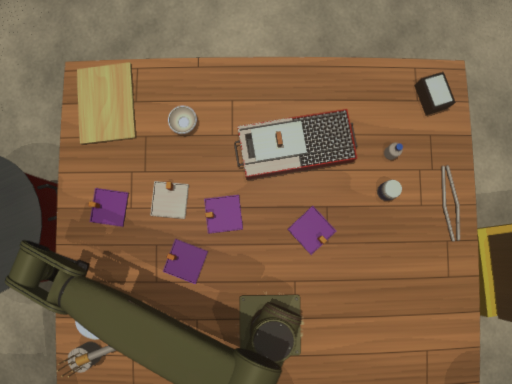

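View pics/side0.png

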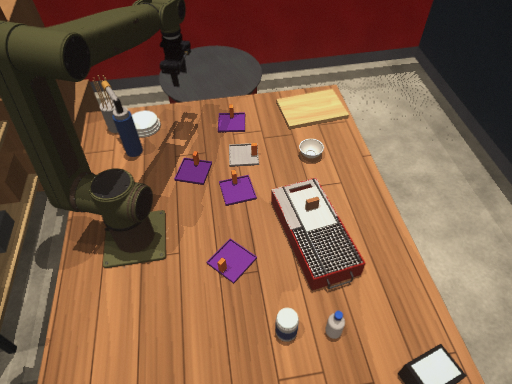

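```bash
cat > m.py <<'E'
from h import *
for n,f in (('top','/tmp/t0.npz'),('side','/tmp/s0.npz')):
    c=dict(np.load(f)); W=cloud(c); hsv=cv2.cvtColor(c['image'],cv2.COLOR_RGB2HSV).astype(int)
    H,S,V=hsv[...,0],hsv[...,1],hsv[...,2]; x,y,z=W[...,0],W[...,1],W[...,2]
    print(n,'table z',np.nanmedian(z[(abs(x-.5)<.05)&(abs(y)<.1)]))
    # grill: everything 60..85mm high in its region
    g=(x>.45)&(x<.85)&(y>-.25)&(y<.3)&(z>.066)&(z<.084)
    r=cv2.minAreaRect(W[g][:,:2].astype(np.float32)); print('grill top rect',r,'z',np.median(z[g]))
    o=(x>.45)&(x<.85)&(y>-.25)&(y<.3)&(z>.095)&(z<.14)
    print('cover grip',o.sum(),W[o].mean(0),'top',np.percentile(z[o],90) if o.any() else 0)
    t=(x>.35)&(x<.6)&(y>.28)&(y<.48)&(S<70)&(V>90)&(z<.03)&(z>-.01)
    m=cv2.morphologyEx(t.astype(np.uint8),cv2.MORPH_OPEN,np.ones((3,3)))>0
    r=cv2.minAreaRect(W[m][:,:2].astype(np.float32)); print('tray',m.sum(),r,np.median(z[m]))
    o=(x>.35)&(x<.6)&(y>.28)&(y<.48)&(z>.03)&(z<.1); print('tray grip',o.sum(),W[o].mean(0),np.percentile(z[o],90) if o.any() else 0)
    o=(x>.35)&(x<.6)&(y>.28)&(y<.48)&(H<18)&(S>150)&(V>90)&(z>.02);print('orange',o.sum(),W[o].mean(0))
    for b,(x0,y0) in dict(bowl=(.7,.35),).items(): pass
    o=(z>.02)&(z<.3)&(x>.3)&(x<.9)&(y>-.5)&(y<.5)
    k,l,st,ce=cv2.connectedComponentsWithStats(o.astype(np.uint8))
    for i in range(1,k):
        if st[i,4]>30: print('  blob',ce[i].round(),st[i,4],np.nanmean(W[l==i],0).round(3),'zmax',np.nanmax(z[l==i]).round(3))
E
python3 m.py
```

```text
top table z 0.0037282896196107066
grill top rect ((0.612642228603363, -0.08430841565132141), (0.17849168181419373, 0.3609197735786438), 8.89549732208252) z 0.07582096051348369
cover grip 79 [ 0.61623349 -0.03084683  0.12114905] top 0.12666605798261557
tray 1132 ((0.42923665046691895, 0.3448253273963928), (0.1205878034234047, 0.12055809050798416), 84.59122467041016) 0.002966638274713153
tray grip 49 [0.47207801 0.33694059 0.05398283] 0.06254070384304818
orange 31 [0.47360421 0.33749253 0.05912937]
  blob [181. 117.] 314 [0.712 0.304 0.034] zmax 0.052
  blob [298. 143.] 5880 [ 0.61  -0.097  0.071] zmax 0.133
  blob [393. 150.] 217 [ 0.584 -0.422  0.077] zmax 0.125
  blob [169. 185.] 51 [0.472 0.337 0.053] zmax 0.068
  blob [390. 190.] 376 [ 0.448 -0.401  0.086] zmax 0.108
  blob [209. 215.] 46 [0.373 0.202 0.054] zmax 0.067
side table z 0.006735984967228699
grill top rect ((0.6106210947036743, -0.08384867012500763), (0.17849089205265045, 0.3592662811279297), 9.389849662780762) z 0.07780038839275287
cover grip 119 [ 0.61499915 -0.03769073  0.11669148] top 0.12811704833006385
tray 472 ((0.4273222088813782, 0.3409225344657898), (0.12340701371431351, 0.11832945048809052), 84.6391372680664) 0.00538409503753206
tray grip 49 [0.4712216  0.33398982 0.05136737] 0.062375046318134245
orange 50 [0.47240772 0.33343134 0.04803968]
  blob [295. 122.] 47 [0.681 0.484 0.022] zmax 0.027
  blob [311. 147.] 256 [0.705 0.307 0.036] zmax 0.055
  blob [253. 147.] 57 [0.471 0.334 0.048] zmax 0.066
  blob [234. 175.] 53 [0.373 0.194 0.049] zmax 0.067
  blob [317. 233.] 5779 [ 0.61  -0.127  0.07 ] zmax 0.134
  blob [286. 323.] 616 [ 0.447 -0.421  0.085] zmax 0.108
  blob [335. 324.] 368 [ 0.581 -0.443  0.078] zmax 0.125
```

Call:
apply_moves(
  series=[
    [0,-59.2,-47.8,0,-28.4],
    [0,-59.2,-47.8,0,-28.4],
    [0,-59.2,-47.8,0,-28.4],
    [0,-59.2,-47.8,0,-28.4],
    [0,-59.2,-47.8,0,-28.4],
    [0,-59.2,-47.8,0,-28.4],
    [0,-59.2,-47.8,0,-28.4],
    [0,-59.2,-47.8,0,-28.4],
  ],
)

```text
clock: 0.9
position: [0.4243, 0.2742, 0.2143]
orientation: [0.251, -3.131, 0.0]
ft_force: [0.1, 0.8, -0.1]
finger_gap: 0.0952
```

```bash
cat >> h.py <<'E'
def to(p,yaw):
    "cm shift in tool axes and turn (deg) to bring TCP to p, tool y axis at world yaw (deg), tool down"
    s=observe(); M=Ro.from_rotvec(s['orientation']).as_matrix()
    d=M.T@(np.array(p)-s['position'])*100
    y=np.degrees(np.arctan2(M[1,1],M[0,1]))
    print('at',s['position'].round(4),'yaw',y.round(2),'tilt',np.degrees(np.arccos(-M[2,2])).round(2),'clock',s['clock'].round(2),'gap',s['finger_gap'].round(4),'F',s['ft_force'].round(1),'T',s['wrist_torque'].round(2))
    print('shift',d.round(2),'turn',round((y-yaw+90)%180-90,2))
E
python3 -c "
from h import *
to((.6155,-.034,.213),99.1)"
```

```text
Traceback (most recent call last):
  File "h.py", line 24, in to
    print('at',s['position'].round(4),'yaw',y.round(2),'tilt',np.degrees(np.arccos(-M[2,2])).round(2),'clock',s['clock'].round(2),'gap',s['finger_gap'].round(4),'F',s['ft_force'].round(1),'T',s['wrist_torque'].round(2))
                                                                                                              ^^^^^^^^^^^^^^^^
AttributeError: 'float' object has no attribute 'round'
```

```bash
sed -i "s/s\['clock'\].round(2)/round(float(s['clock']),2)/; s/s\['finger_gap'\].round(4)/round(float(s['finger_gap']),4)/" h.py
python3 -c "
from h import *
to((.6155,-.034,.213),99.1)"
```

```text
at [0.4243 0.2742 0.2143] yaw 99.18 tilt 0.01 clock 0.9 gap 0.0952 F [ 0.1  0.8 -0.1] T [ 0.08 -0.06  0.01]
shift [-13.96 -33.48   0.13] turn 0.08
```

Call:
apply_moves(
  series=[
    [0,-14,-33.5,0,0],
    [0,-14,-33.5,0,0],
    [0,-14,-33.5,0,0],
    [0,-14,-33.5,0,0],
    [0,-14,-33.5,0,0],
    [0,-14,-33.5,0,0],
    [0,-14,-33.5,0,0],
    [0,-14,-33.5,0,0],
  ],
)

```text
clock: 1.7
position: [0.6167, -0.0363, 0.2138]
orientation: [0.244, -3.131, 0.001]
ft_force: [0.4, 0.4, -0.3]
finger_gap: 0.095
```

```bash
cat > w.py <<'E'
from h import *
import sys
c=snap('wrist',sys.argv[1]); W=cloud(c); z=W[...,2]
hsv=cv2.cvtColor(c['image'],cv2.COLOR_RGB2HSV).astype(int)
g=(z>.064)&(z<.086)
lo,hi=float(sys.argv[2]),float(sys.argv[3])
o=(hsv[...,0]<18)&(hsv[...,1]>130)&(z>lo)&(z<hi)
k,l,st,ce=cv2.connectedComponentsWithStats(o.astype(np.uint8))
for i in range(1,k):
    if st[i,4]>60:
        P=W[l==i]; tp=P[P[:,2]>P[:,2].max()-.006]
        print('orange',ce[i].round(),st[i,4],'ztop',P[:,2].max().round(4),cv2.minAreaRect(tp[:,:2].astype(np.float32)))
np.savez('/tmp/w.npz',**c)
to((.6155,-.034,.213),99.1)
E
python3 w.py w1.png .09 .14
```

```text
orange [259. 192.] 1094 ztop 0.1287 ((0.6178649663925171, -0.03456815332174301), (0.04289985075592995, 0.014404229819774628), 9.387598037719727)
at [ 0.6166 -0.0361  0.2137] yaw 98.92 tilt 0.07 clock 1.75 gap 0.0949 F [-0.1 -0.6  0.4] T [0.11 0.01 0.01]
shift [0.08 0.22 0.07] turn -0.18
```

View pics/w1.png

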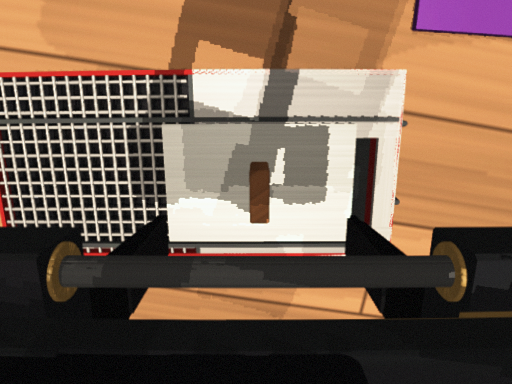

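Call:
apply_moves(
  series=[
    [0,-0.1,0.15,5,0],
    [0,-0.1,0.15,9,0],
    [0,-0.1,0.15,12.3,0],
    [0,-0.1,0.15,12.3,0],
    [255,-0.1,0.15,12.3,0],
    [255,-0.1,0.15,12.3,0],
    [255,-0.1,0.15,12.3,0],
    [255,-0.1,0.15,12.3,0],
  ],
  force=25,
)

```text
clock: 2.55
position: [0.6175, -0.0307, 0.094]
orientation: [-0.251, 3.128, -0.001]
ft_force: [-0.5, 0.4, 0.7]
finger_gap: 0.0687
```

Call:
apply_moves(
  series=[
    [255,0,0,0,0],
    [255,0,0,0,0],
    [255,0,0,0,0],
    [255,0,0,0,0],
    [255,0,0,0,0],
    [255,0,0,0,0],
    [255,0,0,0,0],
    [255,0,0,0,0],
  ],
)

```text
clock: 3.35
position: [0.6162, -0.0309, 0.0915]
orientation: [0.25, -3.132, 0.001]
ft_force: [-0.2, -0.8, -0.4]
finger_gap: 0.0161
```

Call:
apply_moves(
  series=[
    [255,0,-2,0,0],
    [255,0,-4,0,0],
    [255,0,-6,0,0],
    [255,0,-8,0,0],
    [255,0,-10,0,0],
    [255,0,-12,0,0],
    [255,0,-13.3,0,0],
    [255,0,-13.6,0,0],
  ],
)

```text
clock: 4.15
position: [0.6379, -0.1669, 0.0916]
orientation: [0.248, -3.131, 0.0]
ft_force: [-1.8, 1.4, 1.2]
finger_gap: 0.016
```

Call:
apply_moves(
  series=[
    [130,0,0,0,0],
    [130,0,0,0,0],
    [130,0,0,0,0],
    [130,0,0,-5,0],
    [130,0,0,-10,0],
    [0,0,0,-15,0],
    [0,0,0,-18,0],
    [0,0,0,-18,0],
  ],
)

```text
clock: 4.95
position: [0.6406, -0.1652, 0.2799]
orientation: [-0.252, 3.12, -0.008]
ft_force: [0.1, -0.4, 1.1]
finger_gap: 0.0652
```

```bash
python3 w.py w2.png .09 .14
python3 - <<'E'
from h import *
c=snap('top'); W=cloud(c); x,y,z=W.transpose(2,0,1)
np.savez('/tmp/t1.npz',**c)
# wrist: slot edges in the cloud
c=dict(np.load('/tmp/w.npz')); W=cloud(c); z=W[...,2]
g=(z>.064)&(z<.084); P=W[g][:,:2]
a=np.radians(9.2);ex=np.array([np.cos(a),np.sin(a)]);ey=np.array([-ex[1],ex[0]])
print('ex range',np.percentile(P@ex,[.2,99.8]),'ey',np.percentile(P@ey,[.2,99.8]))
lo=(z<.03)&(W[...,0]<.7)&(W[...,0]>.5)&(W[...,1]>-.1)&(W[...,1]<.2)
Q=W[lo][:,:2]; print('deep',lo.sum(),cv2.minAreaRect(Q.astype(np.float32)) if lo.any() else 0)
E
```

```text
orange [256. 171.] 699 ztop 0.128 ((0.6390575170516968, -0.16709861159324646), (0.043039217591285706, 0.013841742649674416), 9.299367904663086)
at [ 0.6394 -0.1648  0.2759] yaw 99.21 tilt 0.41 clock 5.0 gap 0.0694 F [ 0.5  0.5 -1.2] T [ 0.03  0.01 -0.  ]
shift [ 0.3  13.32  6.24] turn 0.11
ex range [0.49270549 0.67775516] ey [-0.52219897 -0.0046694 ]
deep 13237 ((0.5999175310134888, 0.05005794018507004), (0.2999080717563629, 0.19978077709674835), 89.97952270507812)
```

View pics/w2.png

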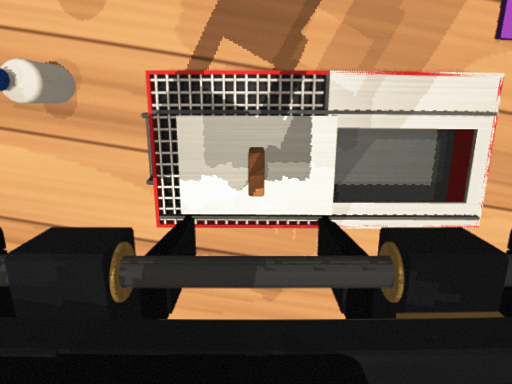

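```bash
python3 - <<'E'
from h import *
c=dict(np.load('/tmp/w.npz'))
K=np.array([[c['fx'],0,c['cx']],[0,c['fy'],c['cy']],[0,0,1]])
def ray(u,v,z):
    p=cv2.undistortPoints(np.array([[[u,v]]],float),K,np.array([c['k1'],0,0,0,0.]))[0,0]
    C=-c['R'].T@c['t']; d=c['R'].T@np.array([p[0],p[1],1]); return C+d*(z-C[2])/d[2]
a=np.radians(9.3);ex=np.array([np.cos(a),np.sin(a)]);ey=np.array([-ex[1],ex[0]])
W=cloud(c)
for n,u,v in (('slot front-left',478,127),('slot rear-left',470,203),('grill front-left corner',503,73),('front-right corner',147,70),('rear-left',485,226),('cover front',333,114),('rear right',158,227)):
    p=ray(u,v,.075)[:2]; print(n,p.round(4),'ex,ey',(p@ex).round(4),(p@ey).round(4))
z=W[...,2];print('plate z',np.nanmedian(z[85:105,350:480]))
g=np.array((.6381,-.1669));print('cover grip',g@ex,g@ey)
E
```

```text
slot front-left [0.5577 0.0669] ex,ey 0.5612 -0.0241
slot rear-left [0.643  0.0852] ex,ey 0.6483 -0.0198
grill front-left corner [0.4983 0.0764] ex,ey 0.5041 -0.0051
front-right corner [ 0.5574 -0.2968] ex,ey 0.5021 -0.383
rear-left [0.6674 0.1124] ex,ey 0.6768 0.003
cover front [ 0.5708 -0.0943] ex,ey 0.548 -0.1853
rear right [ 0.7306 -0.2694] ex,ey 0.6775 -0.3839
plate z 0.07612007966651829
cover grip 0.6027409548970328 -0.26782561731435084
```

```bash
python3 -c "
from h import *
to((.473,.338,.18),84)"
```

```text
at [ 0.6382 -0.1645  0.2727] yaw 99.21 tilt 0.12 clock 5.05 gap 0.0733 F [-0.2  0.  -0.5] T [0.03 0.01 0.06]
shift [ 8.29 52.25  9.2 ] turn 15.21
```

Call:
apply_moves(
  series=[
    [0,8.3,52.3,9,15.2],
    [0,8.3,52.3,9,15.2],
    [0,8.3,52.3,9,15.2],
    [0,8.3,52.3,9,15.2],
    [0,8.3,52.3,9,15.2],
    [0,8.3,52.3,9,15.2],
    [0,8.3,52.3,9,15.2],
    [0,8.3,52.3,9,15.2],
  ],
)

```text
clock: 5.85
position: [0.5123, 0.2113, 0.2015]
orientation: [-0.165, -3.133, 0.002]
ft_force: [0.6, -0.3, 0.4]
finger_gap: 0.095
```

```bash
python3 -c "
from h import *
to((.473,.338,.18),84)"
```

```text
at [0.5123 0.2113 0.2015] yaw 83.98 tilt 0.23 clock 5.85 gap 0.095 F [ 0.6 -0.3  0.4] T [ 0.08 -0.02 -0.01]
shift [ 5.23 12.19  2.15] turn -0.02
```

Call:
apply_moves(
  series=[
    [0,5.2,12.2,2,0],
    [0,5.2,12.2,2,0],
    [0,5.2,12.2,2,0],
    [0,5.2,12.2,2,0],
  ],
)

```text
clock: 6.25
position: [0.4723, 0.339, 0.1805]
orientation: [-0.157, -3.132, 0.004]
ft_force: [0.8, 0.2, -0.6]
finger_gap: 0.0952
```

```bash
python3 w.py w3.png .03 .09; python3 - <<'E'
from h import *
c=dict(np.load('/tmp/w.npz')); W=cloud(c); h=cv2.cvtColor(c['image'],cv2.COLOR_RGB2HSV)
m=(h[...,1]<60)&(h[...,2]>90)&(W[...,2]<.03)&(abs(W[...,0]-.43)<.12)&(abs(W[...,1]-.34)<.12)
m=cv2.morphologyEx(m.astype(np.uint8),cv2.MORPH_OPEN,np.ones((5,5)))>0
print(m.sum(),cv2.minAreaRect(W[m][:,:2].astype(np.float32)),np.median(W[m][:,2]))
E
```

```text
orange [88. 89.] 866 ztop 0.0623 ((0.37493735551834106, 0.20062342286109924), (0.015727782621979713, 0.024600327014923096), 5.230547904968262)
orange [256. 186.] 558 ztop 0.063 ((0.4742986857891083, 0.3377077281475067), (0.015908945351839066, 0.023669805377721786), 84.68917083740234)
at [0.4735 0.3373 0.1813] yaw 84.19 tilt 0.32 clock 6.3 gap 0.0954 F [ 0.1 -0.4  0.3] T [-0.02 -0.02  0.03]
shift [-17.88 -35.52  -3.12] turn -14.91
13466 ((0.4285728931427002, 0.34240421652793884), (0.12145452946424484, 0.12047907710075378), 83.72481536865234) 0.003991248938626273
```

View pics/w3.png

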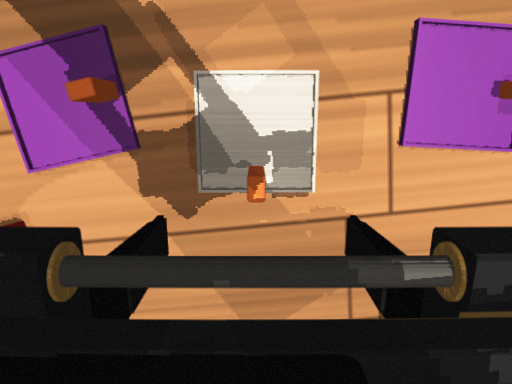

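Call:
apply_moves(
  series=[
    [120,-0.1,0,5,0],
    [120,-0.1,0,10,0],
    [120,-0.1,0,13,0],
    [120,-0.1,0,15.3,0],
    [120,-0.1,0,15.3,0],
    [255,-0.1,0,15.3,0],
    [255,-0.1,0,15.3,0],
    [255,-0.1,0,15.3,0],
  ],
  force=8,
)

```text
clock: 7.1
position: [0.4783, 0.3369, 0.0338]
orientation: [0.166, 3.134, 0.003]
ft_force: [0.4, -0.1, 0.5]
finger_gap: 0.0365
```

Call:
apply_moves(
  series=[
    [255,0,0,0,0],
    [255,0,0,0,0],
    [255,0,0,0,0],
    [255,0,0,0,0],
    [255,0,0,0,0],
    [255,0,0,0,0],
    [255,0,0,0,0],
  ],
)

```text
clock: 7.8
position: [0.4774, 0.3368, 0.0324]
orientation: [0.166, 3.136, 0.001]
ft_force: [-1.1, -0.1, 5.2]
finger_gap: 0.0157
```

Call:
apply_moves(
  series=[
    [255,0,0,-2,0],
    [255,0,0,-4,0],
    [255,0,0,-6,0],
    [255,0,0,-8,0],
    [255,0,0,-10,0],
    [255,0,0,-12,0],
    [255,0,0,-12,0],
  ],
)

```text
clock: 8.5
position: [0.4782, 0.337, 0.1538]
orientation: [0.165, 3.134, 0.003]
ft_force: [1.0, 0.2, -2.1]
finger_gap: 0.0162
```

```bash
cat > tilt.py <<'E'
from h import *
import sys
to((.473,.338,.18),84)
s=observe(); M=Ro.from_rotvec(s['orientation']).as_matrix(); piv=s['position']-.019*M[:,2]
for n in ('side','top'):
    c=snap(n, f'{n}_{sys.argv[1]}.png'); W=cloud(c); h=cv2.cvtColor(c['image'],cv2.COLOR_RGB2HSV).astype(int)
    D=(W-piv)@M   # tool frame: -x tool = away from robot-ish, z down
    f,l,d=-D[...,0],D[...,1],-D[...,2]
    m=(h[...,1]<60)&(h[...,2]>80)&(f>-.14)&(f<.08)&(abs(l)<.065)&(d<-.0)&(d>-.15)
    P=np.c_[f[m],d[m]]; 
    if len(P)<30: print(n,'few',len(P)); continue
    q=P
    for _ in range(4):
        k=np.polyfit(q[:,0],q[:,1],1); r=P[:,1]-np.polyval(k,P[:,0]); q=P[abs(r)<.008]
    print(n,len(P),len(q),'slope deg',np.degrees(np.arctan(k[0])).round(1),'f',np.percentile(q[:,0],[1,99]).round(3),'d',np.percentile(q[:,1],[1,99]).round(3))
E
python3 tilt.py a
```

```text
at [0.4782 0.337  0.1538] yaw 83.97 tilt 0.25 clock 8.5 gap 0.0162 F [ 1.   0.2 -2.1] T [ 0.02 -0.06  0.02]
shift [ 0.52  0.05 -2.62] turn -0.03
side 489 472 slope deg 4.1 f [-0.104  0.01 ] d [-0.057 -0.038]
top 66 65 slope deg -3.2 f [-0.052 -0.021] d [-0.059 -0.047]
```

View pics/side_a.png

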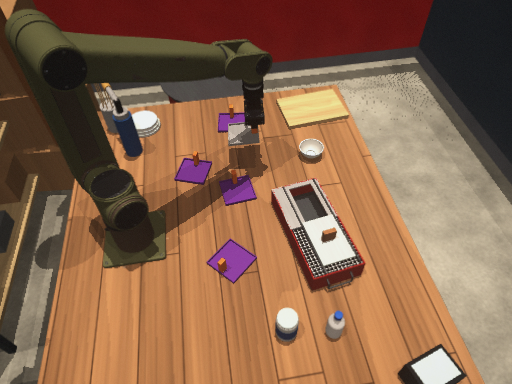

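Call:
apply_moves(
  series=[
    [255,0,0,2,0],
    [255,0,0,4,0],
    [255,0,0,4,0],
    [255,0,0,4,0],
    [255,0,0,4,0],
    [255,0,0,4,0],
  ],
  force=3,
)

```text
clock: 9.2
position: [0.4775, 0.3368, 0.1127]
orientation: [0.165, 3.136, 0.001]
ft_force: [-0.7, -0.5, -2.1]
finger_gap: 0.0161
```

```bash
python3 tilt.py b
```

```text
at [0.4775 0.3368 0.1127] yaw 83.96 tilt 0.09 clock 9.2 gap 0.0161 F [-0.7 -0.5 -2.1] T [ 0.05  0.06 -0.01]
shift [ 0.45  0.08 -6.73] turn -0.04
side 214 191 slope deg 50.6 f [-0.038  0.041] d [-0.118 -0.024]
top few 2
```

Call:
apply_moves(
  series=[
    [255,-0.3,0,1,0],
    [255,-1.2,0,1.7,0],
    [255,-2,0,2.4,0],
    [255,-2.8,0,3,0],
    [255,-2.8,0,3,0],
  ],
)

```text
clock: 9.8
position: [0.5058, 0.3328, 0.0806]
orientation: [-0.167, -3.136, 0.002]
ft_force: [0.9, -0.2, 0.8]
finger_gap: 0.016
```

Call:
apply_moves(
  series=[
    [255,0,0,0,0],
    [255,0,0,0,0],
    [255,0,0,0,0],
    [255,0,0,-4,0],
    [255,0,0,-8,0],
    [255,0,0,-12,0],
    [255,0,0,-12,0],
  ],
  force=20,
)

```text
clock: 10.5
position: [0.5074, 0.3353, 0.209]
orientation: [0.164, 3.128, 0.01]
ft_force: [0.4, 1.1, -1.2]
finger_gap: 0.016
```

```bash
python3 tilt.py c
```

```text
at [0.5074 0.3353 0.209 ] yaw 83.99 tilt 0.66 clock 10.5 gap 0.016 F [ 0.4  1.1 -1.2] T [ 0.01 -0.1  -0.01]
shift [ 3.48 -0.11  2.87] turn -0.01
side 335 318 slope deg 29.8 f [-0.064  0.038] d [-0.096 -0.03 ]
top 52 50 slope deg 24.5 f [-0.04  -0.015] d [-0.09  -0.072]
```

```bash
cat > g.py <<'E'
from h import *
import sys
a=np.radians(9.3);ex=np.array([np.cos(a),np.sin(a)]);ey=np.array([-ex[1],ex[0]])
def rep(X,zp):
    p=(.5065+X/1000)*ex-.103*ey; to((p[0],p[1],.004+zp/1000-.019),99.3)
    s=observe(); M=Ro.from_rotvec(s['orientation']).as_matrix(); q=s['position']-.019*M[:,2]
    print('pivot X',(1000*(q[:2]@ex-.5065)).round(1),'ey',(q[:2]@ey).round(4),'z',(1000*(q[2]-.004)).round(1),'F ex,ey',(s['ft_force'][:2]@ex).round(1),(s['ft_force'][:2]@ey).round(1))
rep(float(sys.argv[1]),float(sys.argv[2]))
E
python3 g.py 137.5 224
```

```text
at [0.5045 0.3336 0.2021] yaw 83.98 tilt 0.05 clock 10.6 gap 0.0157 F [-0.1 -0.3 -2.9] T [ 0.03 -0.02  0.01]
shift [-18.16 -31.39  -0.7 ] turn -15.32
pivot X 45.3 ey 0.2477 z 217.1 F ex,ey -0.1 -0.3
```

Call:
apply_moves(
  series=[
    [255,-2,-3.4,0,-2],
    [255,-4.5,-7.8,0,-4],
    [255,-7,-12.2,0,-6],
    [255,-9.5,-16.5,0,-8],
    [255,-12,-20.9,0,-10],
    [255,-14.5,-25.2,0,-12],
    [255,-16.8,-29,0,-14],
    [255,-18.2,-31.4,0,-15.3],
  ],
)

```text
clock: 11.4
position: [0.6516, -0.001, 0.1975]
orientation: [0.251, -3.125, -0.001]
ft_force: [-0.1, 0.9, -2.3]
finger_gap: 0.016
```

```bash
python3 tilt.py d; python3 g.py 137.5 160
```

```text
at [ 0.6516 -0.001   0.1975] yaw 99.19 tilt 0.35 clock 11.4 gap 0.016 F [-0.1  0.9 -2.3] T [ 0.06  0.02 -0.  ]
shift [12.21 36.31  1.85] turn 15.19
side 1411 1012 slope deg 32.9 f [-0.135  0.036] d [-0.143 -0.035]
top 68 41 slope deg 34.3 f [-0.123  0.039] d [-0.148 -0.038]
at [ 0.6518 -0.0014  0.1975] yaw 99.03 tilt 0.34 clock 11.5 gap 0.0164 F [-0.   0.9 -1.6] T [ 0.08  0.   -0.01]
shift [-0.12  0.37  5.25] turn -0.27
pivot X 136.7 ey -0.1067 z 212.5 F ex,ey 0.1 0.9
```

View pics/side_d.png

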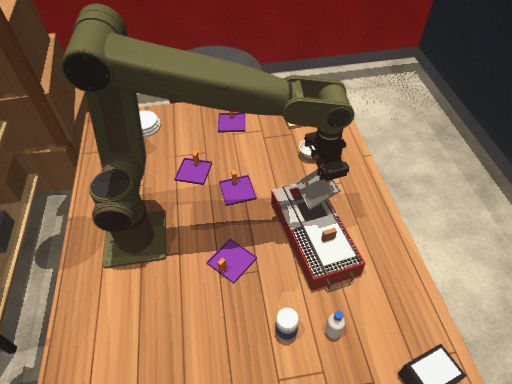

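Call:
apply_moves(
  series=[
    [255,-0.1,0.35,2,0],
    [255,-0.1,0.35,4,0],
    [255,-0.1,0.35,5.5,0],
    [255,-0.1,0.35,6.6,0],
    [255,-0.1,0.35,6.6,0],
  ],
)

```text
clock: 12.0
position: [0.6511, 0.0064, 0.1322]
orientation: [0.254, -3.126, -0.002]
ft_force: [0.1, 0.4, -3.4]
finger_gap: 0.016
```

```bash
python3 g.py 72.5 104
```

```text
at [0.6511 0.0064 0.1322] yaw 99.29 tilt 0.33 clock 12.0 gap 0.016 F [ 0.1  0.4 -3.4] T [-0.01  0.04  0.02]
shift [ 6.43 -0.42  4.36] turn -0.01
pivot X 137.2 ey -0.0989 z 147.2 F ex,ey 0.2 0.4
```

Call:
apply_moves(
  series=[
    [255,1.3,-0.2,0.85,0],
    [255,2.6,-0.2,1.7,0],
    [255,3.9,-0.2,2.6,0],
    [255,5.2,-0.2,3.5,0],
    [255,6.0,-0.2,4.0,0],
    [255,6.0,-0.2,4.0,0],
  ],
)

```text
clock: 12.6
position: [0.5933, -0.0059, 0.0954]
orientation: [0.253, -3.13, -0.0]
ft_force: [-0.1, 0.3, -2.6]
finger_gap: 0.0161
```

```bash
python3 g.py 72.5 98
```

```text
at [ 0.5933 -0.0059  0.0954] yaw 99.25 tilt 0.06 clock 12.6 gap 0.0161 F [-0.1  0.3 -2.6] T [ 0.02  0.06 -0.01]
shift [ 0.56 -0.14  1.24] turn -0.05
pivot X 78.1 ey -0.1017 z 110.4 F ex,ey -0.0 0.3
```

Call:
apply_moves(
  series=[
    [255,0,0,0.6,0],
    [255,0,0,1.1,0],
    [255,0,0,1.4,0],
    [255,0,0,1.4,0],
  ],
)

```text
clock: 13.0
position: [0.5968, -0.0058, 0.0836]
orientation: [-0.253, 3.126, -0.0]
ft_force: [3.3, 0.8, 2.8]
finger_gap: 0.0162
```

Call:
apply_moves(
  series=[
    [255,0,0,0,0],
    [255,0,0,0,0],
    [255,-0.5,0,0.4,0],
    [255,-1,0,0.8,0],
    [255,-1.3,0,1.2,0],
    [255,-1.6,0,1.6,0],
    [255,-1.6,0,1.6,0],
  ],
  force=3,
)

```text
clock: 13.7
position: [0.6092, -0.0032, 0.0639]
orientation: [0.254, -3.128, -0.001]
ft_force: [0.7, -0.4, -2.5]
finger_gap: 0.0163
```

```bash
python3 g.py 115 50
```

```text
at [ 0.6092 -0.0032  0.0639] yaw 99.27 tilt 0.18 clock 13.7 gap 0.0163 F [ 0.7 -0.4 -2.5] T [ 0.04 -0.09  0.05]
shift [-2.09 -0.14  2.89] turn -0.03
pivot X 94.2 ey -0.1016 z 78.9 F ex,ey 0.6 -0.5
```

Call:
apply_moves(
  series=[
    [255,-0.5,-0.1,0.6,0],
    [255,-1.0,-0.1,1.2,0],
    [255,-1.4,-0.1,1.7,0],
    [255,-1.8,-0.1,2.3,0],
    [255,-2.1,-0.1,2.9,0],
    [255,-2.1,-0.1,3.1,0],
    [255,-2.1,-0.1,3.1,0],
  ],
)

```text
clock: 14.4
position: [0.6318, -0.0009, 0.035]
orientation: [-0.254, 3.129, -0.0]
ft_force: [1.5, 0.3, 2.1]
finger_gap: 0.0161
```

```bash
python3 g.py 105 50; python3 tilt.py e >/dev/null
```

```text
at [ 0.6318 -0.0009  0.035 ] yaw 99.26 tilt 0.11 clock 14.4 gap 0.0161 F [1.5 0.3 2.1] T [ 0.21 -0.35 -0.  ]
shift [ 1.19 -0.   -0.01] turn -0.04
pivot X 116.8 ey -0.103 z 50.0 F ex,ey 1.5 0.0
```

View pics/side_e.png

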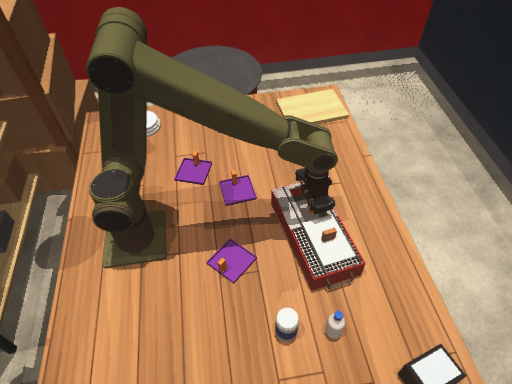

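Call:
apply_moves(
  series=[
    [255,0,0,0.3,0],
    [255,0,0,0.3,0],
    [255,0.5,0,0.3,0],
    [255,1.0,0,0.3,0],
    [255,1.4,0,0.3,0],
    [255,1.4,0,0.3,0],
  ],
  force=8,
)

```text
clock: 15.1
position: [0.6184, -0.0035, 0.0335]
orientation: [-0.253, 3.127, -0.001]
ft_force: [2.4, -0.4, 7.0]
finger_gap: 0.0158
```

```bash
python3 g.py 105 50
```

```text
at [ 0.6184 -0.0035  0.0335] yaw 99.25 tilt 0.24 clock 15.1 gap 0.0158 F [ 2.4 -0.4  7. ] T [ 0.19 -0.35  0.05]
shift [-0.18  0.04 -0.15] turn -0.05
pivot X 103.1 ey -0.1034 z 48.5 F ex,ey 2.3 -0.8
```

Call:
apply_moves(
  series=[
    [255,0.4,0,-0.2,0],
    [255,0.8,0,-0.2,0],
    [255,0.8,0,-0.2,0],
  ],
)

```text
clock: 15.4
position: [0.6131, -0.0046, 0.0363]
orientation: [-0.252, 3.121, -0.001]
ft_force: [9.5, 1.1, 2.3]
finger_gap: 0.0157
```

```bash
python3 g.py 105 50
```

```text
at [ 0.6131 -0.0046  0.0363] yaw 99.22 tilt 0.62 clock 15.4 gap 0.0157 F [9.5 1.1 2.3] T [ 0.34 -1.59 -0.06]
shift [-0.72  0.07  0.14] turn -0.08
pivot X 97.6 ey -0.1036 z 51.3 F ex,ey 9.6 -0.4
```

Call:
apply_moves(
  series=[
    [255,-0.5,0,0.2,0],
    [255,-0.5,0,0.2,0],
    [140,-0.5,0,0.2,0],
    [140,-0.5,0,0.2,0],
    [140,-0.5,0,0.2,0],
    [140,-0.5,0,0.2,0],
    [140,-0.5,0,0.2,0],
  ],
  force=3,
)

```text
clock: 16.1
position: [0.6138, -0.0036, 0.0313]
orientation: [0.254, -3.131, -0.0]
ft_force: [0.7, 0.1, -0.1]
finger_gap: 0.042
```

Call:
apply_moves(
  series=[
    [140,0,0,-3,0],
    [140,0,0,-7,0],
    [140,0,0,-12,0],
    [140,0,0,-17,0],
    [140,0,0,-20,0],
    [140,0,0,-20,0],
  ],
)

```text
clock: 16.7
position: [0.6172, -0.0039, 0.2391]
orientation: [-0.253, 3.12, -0.003]
ft_force: [0.6, 0.3, 0.7]
finger_gap: 0.0428
```

```bash
cat > v.py <<'E'
from h import *
import sys
a=np.radians(9.3);ex=np.array([np.cos(a),np.sin(a)]);ey=np.array([-ex[1],ex[0]])
c=snap('wrist',sys.argv[1]); W=cloud(c); h=cv2.cvtColor(c['image'],cv2.COLOR_RGB2HSV).astype(int)
X=W[...,:2]@ex-.5065; Y=W[...,:2]@ey+.103; Z=W[...,2]-.004
o=(h[...,0]<18)&(h[...,1]>130)&(X>.04)&(X<.15)&(abs(Y)<.07)&(Z<.075)&(Z>.02)
P=np.c_[X[o],Y[o],Z[o]]; t=P[P[:,2]>np.percentile(P[:,2],95)-.005]
print('grip',len(P),'top z',np.percentile(P[:,2],95).round(4),'rect',cv2.minAreaRect(t[:,:2].astype(np.float32)))
m=(X>.058)&(X<.135)&(abs(Y)<.078)&(Z<.035)
Q=np.c_[X[m],Y[m],Z[m]]
for lo in np.arange(.058,.136,.006):
    s=Q[(Q[:,0]>lo)&(Q[:,0]<lo+.006)&(abs(Q[:,1])<.045)&(abs(Q[:,1])>.02)]
    if len(s): print(lo.round(3),len(s),np.percentile(s[:,2],[5,50,95]).round(4))
np.savez('/tmp/w.npz',**c)
to((.6155,-.034,.213),99.1)
E
python3 v.py w4.png
```

```text
grip 418 top z 0.062 rect ((0.10569825768470764, -0.0007821428589522839), (0.023499220609664917, 0.014614189974963665), 0.0570552833378315)
0.058 130 [0.0028 0.004  0.0052]
0.064 215 [0.0025 0.0038 0.005 ]
0.07 213 [0.0028 0.004  0.0053]
0.076 209 [0.0027 0.0039 0.0051]
0.082 208 [0.0026 0.0039 0.0054]
0.088 210 [0.0025 0.0039 0.0054]
0.094 212 [0.0027 0.0039 0.0053]
0.1 205 [0.0027 0.004  0.005 ]
0.106 203 [0.0026 0.004  0.005 ]
0.112 232 [0.0028 0.0039 0.0069]
0.118 156 [0.0016 0.0106 0.0119]
0.124 192 [-0.0003  0.0009  0.0022]
0.13 162 [-0.0004  0.0009  0.0022]
at [ 0.6157 -0.0038  0.2354] yaw 99.26 tilt 0.37 clock 16.75 gap 0.0429 F [ 0.2 -0.   0.1] T [0.06 0.02 0.03]
shift [ 0.52 -2.97  2.24] turn 0.16
```

View pics/w4.png

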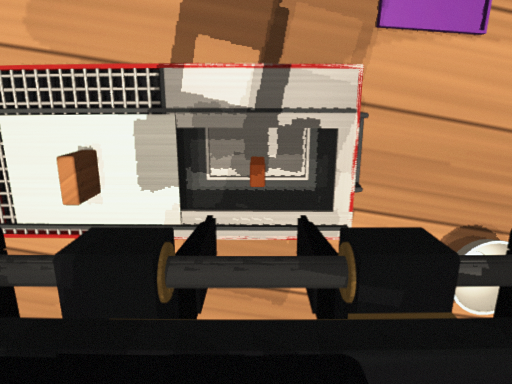

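Call:
apply_moves(
  series=[
    [130,0.4,-4.5,0,0],
    [130,0.4,-9,0,0],
    [130,0.4,-13,0,0],
    [130,0.4,-16.4,0,0],
    [130,0.4,-16.4,0,0],
  ],
)

```text
clock: 17.25
position: [0.6356, -0.1697, 0.2285]
orientation: [0.246, -3.128, -0.001]
ft_force: [-0.5, 0.1, -0.2]
finger_gap: 0.0469
```

```bash
python3 -c "
from h import *
to((.6385,-.167,.092),99.3)"
```

```text
at [ 0.6356 -0.1697  0.2285] yaw 99.01 tilt 0.24 clock 17.25 gap 0.0469 F [-0.5  0.1 -0.2] T [ 0.08  0.07 -0.01]
shift [-0.39  0.21 13.65] turn -0.29
```

Call:
apply_moves(
  series=[
    [130,-0.3,0,5,0],
    [130,-0.3,0,10,0],
    [130,-0.3,0,13.5,0],
    [130,-0.3,0,13.5,0],
    [255,-0.3,0,13.5,0],
    [255,-0.3,0,13.5,0],
    [255,-0.3,0,13.5,0],
    [255,-0.3,0,13.5,0],
  ],
  force=25,
)

```text
clock: 18.05
position: [0.641, -0.1661, 0.0993]
orientation: [-0.253, 3.128, -0.003]
ft_force: [-0.2, 0.2, -0.8]
finger_gap: 0.0201
```

Call:
apply_moves(
  series=[
    [255,0,0,0,0],
    [255,0,0,0,0],
    [255,0,0,0,0],
    [255,0,0,0,0],
  ],
)

```text
clock: 18.45
position: [0.6407, -0.1661, 0.0988]
orientation: [-0.253, 3.129, -0.001]
ft_force: [-0.1, 0.8, 5.7]
finger_gap: 0.016
```

```bash
python3 -c "
from h import *
a=np.radians(9.3);ex=np.array([np.cos(a),np.sin(a)]);ey=np.array([-ex[1],ex[0]])
p=.604*ex-.103*ey; print(p); to((*p,.092),99.3)"
```

```text
[ 0.61270605 -0.00403743]
at [ 0.6407 -0.1661  0.0988] yaw 99.24 tilt 0.17 clock 18.45 gap 0.016 F [-0.1  0.8  5.7] T [ 0.15  0.07 -0.16]
shift [ 0.16 16.44  0.66] turn -0.06
```

Call:
apply_moves(
  series=[
    [255,0,2.5,0,0],
    [255,0,5,0,0],
    [255,0,7.5,0,0],
    [255,0,10,0,0],
    [255,0,12.5,0,0],
    [255,0,14.5,0,0],
    [255,0,16,0,0],
    [255,0,16.4,0,0],
  ],
)

```text
clock: 19.25
position: [0.6151, -0.0057, 0.0988]
orientation: [-0.256, 3.126, -0.011]
ft_force: [4.0, -16.9, 1.7]
finger_gap: 0.0161
```

Call:
apply_moves(
  series=[
    [255,0,0.3,0,0],
    [255,0,0.6,0,0],
    [255,0,0.6,0,0],
  ],
)

```text
clock: 19.55
position: [0.6151, -0.0057, 0.0987]
orientation: [-0.254, 3.125, -0.024]
ft_force: [5.2, -24.3, 1.3]
finger_gap: 0.0163
```

```bash
python3 -c "
from h import *
to((.6127,-.004,.092),99.3)"
```

```text
at [ 0.6151 -0.0057  0.0987] yaw 99.3 tilt 0.95 clock 19.55 gap 0.0163 F [  5.2 -24.3   1.3] T [-3.73 -0.83 -0.05]
shift [0.22 0.22 0.66] turn -0.0
```

Call:
apply_moves(
  series=[
    [255,0,-0.8,0,0],
    [130,0,-0.8,0,0],
    [130,0,-0.8,0,0],
    [130,0,-0.8,0,0],
    [130,0,-0.8,0,0],
    [130,0,-0.8,-5,0],
    [130,0,-0.8,-10,0],
    [130,0,-0.8,-15,0],
  ],
)

```text
clock: 20.35
position: [0.6128, -0.0053, 0.2475]
orientation: [0.255, -3.13, -0.001]
ft_force: [0.4, -0.8, 0.0]
finger_gap: 0.0466
```

```bash
python3 w.py w5.png .09 .14; python3 -c "
from h import *
snap('side','side5.png')"
```

```text
orange [253. 182.] 841 ztop 0.1283 ((0.613328218460083, -0.008486473001539707), (0.04235124960541725, 0.014170613139867783), 8.824917793273926)
at [ 0.6172 -0.0057  0.2593] yaw 99.3 tilt 0.85 clock 20.4 gap 0.0468 F [ 2.6 -0.3  6.6] T [ 0.05 -0.1   0.04]
shift [ 0.69 -2.75  4.63] turn 0.2
```

View pics/w5.png

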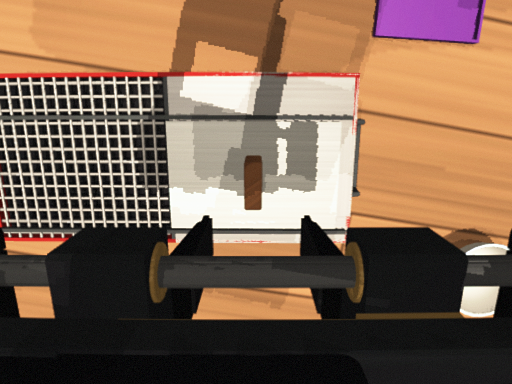

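```bash
python3 - <<'E'
from h import *
c=dict(np.load('/tmp/w.npz'))
K=np.array([[c['fx'],0,c['cx']],[0,c['fy'],c['cy']],[0,0,1]])
a=np.radians(9.3);ex=np.array([np.cos(a),np.sin(a)]);ey=np.array([-ex[1],ex[0]])
def ray(u,v,z):
    p=cv2.undistortPoints(np.array([[[u,v]]],float),K,np.array([c['k1'],0,0,0,0.]))[0,0]
    C=-c['R'].T@c['t']; d=c['R'].T@np.array([p[0],p[1],1]); return C+d*(z-C[2])/d[2]
for n,u,v,z in (('grill end',358,75,.075),('end rear',348,241,.075),('mesh edge front',165,90,.075),('cover edge',168,170,.078),('grip',253,160,.125)):
    p=ray(u,v,z)[:2];print(n,(p@ex).round(4),(p@ey).round(4))
c2=c['image'][170]; print(c2[155:180].mean(1).round())
print(c2[325:362].mean(1).round())
E
```

```text
grill end 0.506 -0.0061
end rear 0.6773 -0.0052
mesh edge front 0.5201 -0.1934
cover edge 0.5987 -0.1943
grip 0.5815 -0.1074
[ 70. 155. 127.  41.   6.  11.   8.  15.  19.  18.  15.  11.  38. 143.
 195. 198. 197. 195. 195. 196. 195. 193. 195. 195. 196.]
[237. 237. 236. 238. 236. 237. 243. 248. 249. 248. 248. 249. 248. 244.
 235. 229. 229. 228. 229. 228. 229. 229. 231. 228. 229. 226. 226. 227.
 174.  89.  94.  94. 112. 138. 149. 151. 147.]
```

View pics/side5.png

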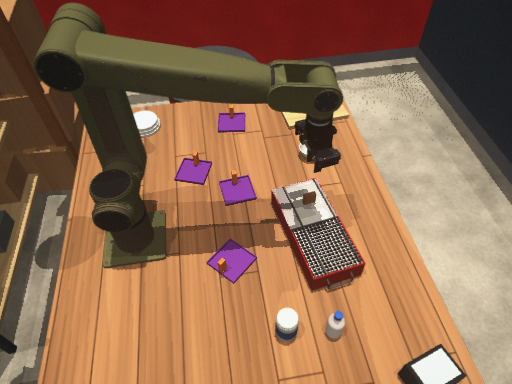

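```bash
python3 -c "
from h import *
workorder.hand_in(); print(observe()['clock'])"
```

```text
the job is handed in; nothing more can be done
the job is handed in; nothing more can be done
```

The drip tray is lying flat and home in the grill with the cover shut over it, and the job is handed in. The last clock reading was about 20.4 s of the 61 s allowed.

**How it went:**
- I slid the cover open, by image to about 165 mm, and took the tray by its grip.
- The tool could not be tilted, so I loosened the grip to 3 N. The tray swung to about 50 degrees in the fingers, and I set it to about 33 degrees against the table. That is less than the 40–45 degrees suggested.
- The tray went through the slot on a diagonal with no contact showing in the force readings. I righted it on the floor, pushed it against the front wall (9.6 N reaction) and let go.
- I then slid the cover until its end stop pushed back with 24 N, released it and lifted clear.

**Last checks on the tray (wrist camera, cover still open):**
- Its bottom was level across the part I could see, and its yaw was within about 0.1 degree of the grill's.
- Its grip axis was 105.7 mm from the front wall, where 105 mm is home. Position readings are good to about 2–3 mm.

**Last checks on the cover and bystanders:**
- The cover reads about 2–3 mm short of fully shut, within the 12 mm allowed. It was probably dragged back slightly as I released it.
- The salt bottle, tin and purple look-alike trays look unmoved in the last side view. The bowl was partly hidden by the gripper there. The robot touched none of them as far as I saw.

**Readings that disagreed:** when I pushed the tray home, the fingers were about 8 mm nearer the robot than the grip axis measured afterwards, so they had slipped on the grip. The later image measurement is the one I relied on. The wrist force also showed 6.6 N upward in one reading right after the final lift, with nothing near the gripper. I took this to be the arm stopping.

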